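# Sort and nest the dessert cups

### The arm

A 7-joint arm with a two-finger parallel gripper is mounted at the origin on a cart in front of the work surface, level with it; the furniture and walls round the work are solid. World frame = base frame: x ahead of the robot, y to its left, z up, the work surface at z = 0. Lengths are in m, angles in rad, forces in N, time in s.
With the tool pointing down it reaches from about 0.425 to 0.875 m from the base axis. Payload 9.9 kg.
Tool frame: the origin (TCP) lies on the front face of the gripper's body, between the roots of the fingers; the fingertips stand 73 mm ahead of it and the grasp point (between the pads) lies 54 mm ahead of it (robot.tcp_to_grasp is the z of the grasp point in the tool frame, in m); z points along the fingers, y is the line along which they close (so a half turn about z gives the same grasp; the last joint's range is limited). The gripper opens to 85 mm and grips with 20 to 120 N. Pads are 22 mm wide; open, the fingers measure 114 mm over their backs; the gripper's body (76 mm by 85 mm) begins 54 mm behind the grasp point. The pads swing forward as they close: fully open they stand 13 mm farther back than shut.
Start: joints at [1.018, 0.576, 0.025, 1.437, -0.015, 1.129, -0.057], TCP at [0.305, -0.602, 0.304] pointing down, gripper open.
Joint ranges: [-2.76, 2.76], [-0.34, 2.15], [-1.52, 1.57], [0.19, 2.46], [-1.09, 4.23], [0.17, 1.99], [-2.82, 2.82]. Speed limits (rad/s): [2.22, 2.22, 3.01, 3.01, 3.14, 3.14, 3.14].

### API

Orientations are given as [roll, pitch, yaw] about the fixed x, y, z axes, in that order (R = Rz(yaw) Ry(pitch) Rx(roll)).
In Python, from station import robot gives the robot as it stands.
- The arm moves only by the tool carry_out, never from a script. Its argument "targets" is a list of rows, each a list of 7 numbers: the opening, from 0 (shut) to 1 (fully open), then the shift along the world's x, y, z in m, then the turn, a rotation vector about the world's x, y, z in degrees. In form: [[fingers, tx, ty, tz, rx, ry, rz], ...]. A call has 1 to 8 rows; each row is the pose to reach, as a shift and turn from the pose commanded when the call began; what a row does not reach only later rows make up. A row lasts 1/10 s, in which the tool goes at most 50 mm and 8.59 degrees, less where a joint would pass 70% of its speed; a pose out of reach is approached as far as the arm can. A call with a gripper value outside its range is refused whole. The fingers move at their own pace and stop on an object; "force" is the grip in N (left out, the last holds). Time passes only in rows, so rows that repeat a pose let the fingers close. It gives the time, the measured TCP pose, the force, the opening and the grip force at its end, in the units of the state.
- robot.state(): the state, without advancing time (a new reading comes with each control period).
- robot.read_camera(name): name is "side" or "top"; returns (picture, depth): 480x640x3 uint8, red, green, blue; 480x640 float32, m along the optical axis (not along the pixel's ray), 0 where there is no reading.
- robot.camera_params(name): a dict with "fx", "fy", "cx", "cy" (pixels), "R" (3x3) and "t" (3): a world point X has camera coordinates R X + t. Camera axes: x right, y down, z forward; pixel columns grow to the right and rows downward; lengths in m; the calibration is good to about 2 mm. A picture is of the moment at which its call begins. camera_params takes no time and is no camera call.
- robot.hand_in(): hands the job in; it is judged then, once.
The state is a dict: "time_s": time; "q": joint angles; "joint_velocities": joint speeds; "tau": joint torques, N m; "eef_pos": TCP position; "ee_rot": TCP orientation; "wrist_force": force on the tool from outside, world axes, zero at the start; "ft_torque": the same for the moment, N m; "grip_width": opening from 0.0 (shut) to 1.0 (fully open); "grip_force": force on a finger pad.
Only numpy, scipy, OpenCV 4.12 (cv2) and the standard library are available. Lean on these libraries where they do the work, as an engineer would, in place of code of your own. Each camera call takes 0.05 s, during which the arm holds its last target. There are 200 camera calls.

### The job

Stack the blue dessert cups away: lower those that nest, mouth-down, one after the other over the cup standing on the wooden board, each fully home. One of the three loose cups is double-walled, looks the same and will not slide all the way down: do not force it, but stand it mouth-down, wholly on the round cork mat. Leave the board's cup on the board and the other things where they are.

Things in the scene. Friction and masses are not known exactly. Their poses are not given: they have to be found in the camera images.
- cup_base: Footed dessert cup, dark blue glaze, white line round the foot, mouth-down on the board; single-walled; the stack goes over it. Outside: bowl 70 mm across at the rim, 57 mm at 50 mm up; above it a straight round foot 46 mm across, 54 to 86 mm above the rim: grip it there. Origin: centre of the rim plane (its underside now); z up to the foot. 0.16 kg.
- cup_a: Loose cup, outside the same as cup_base, same origin and axes, 0.11 to 0.23 kg. Of cup_a, cup_b, cup_c two are single-walled (bowl 50 mm deep, 66 mm across inside): over another cup each slides down until its rim is 36 mm above that one's rim. One is double-walled (22 mm deep): it stops with its rim 64 mm above. Weight and looks do not tell which; only trying does.
- cup_b: Loose cup, outside the same as cup_base, same origin and axes, 0.11 to 0.23 kg. Of cup_a, cup_b, cup_c two are single-walled (bowl 50 mm deep, 66 mm across inside): over another cup each slides down until its rim is 36 mm above that one's rim. One is double-walled (22 mm deep): it stops with its rim 64 mm above. Weight and looks do not tell which; only trying does.
- cup_c: Loose cup, outside the same as cup_base, same origin and axes, 0.11 to 0.23 kg. Of cup_a, cup_b, cup_c two are single-walled (bowl 50 mm deep, 66 mm across inside): over another cup each slides down until its rim is 36 mm above that one's rim. One is double-walled (22 mm deep): it stops with its rim 64 mm above. Weight and looks do not tell which; only trying does.
- board: Square wooden serving board, 130 x 130 x 14 mm with a short tab on one side, fixed. Origin: centre of the underside of the square, on the worktop; its top is 14 mm higher.
- mat: Round cork mat, 136 mm across, 6 mm thick, fixed. Origin: centre of its underside; its top is 6 mm higher.
- tumbler: Bystander: clear glass tumbler, 80 mm across, 91 mm high, loose. Origin: centre of its underside.
- mug: Bystander: white spotted mug, 82 x 117 x 91 mm with handle, loose. Origin: centre of its underside.
- cream_pot: Bystander: small white round open pot, 72 mm across, 62 mm high, loose. Origin: centre of its underside.
- lemon: Bystander: lemon, 83 x 58 x 58 mm, loose. Origin: underside.
There are look-alikes about, which are no part of the job. What is shaped like the cup_c but pink is not meant.

How it is judged:
On the way, in this order (a step that is already met when the one before it is completed fails the run):
1. one cup that nests is fully home over the cup on the board (((z of cup_a in the frame of cup_base between 0.03 and 0.042 m and horizontal distance between cup_a and cup_base below 0.01 m and angle between cup_a's own z axis and vertical below 0.12 rad) or (z of cup_b in the frame of cup_base between 0.03 and 0.042 m and horizontal distance between cup_b and cup_base below 0.01 m and angle between cup_b's own z axis and vertical below 0.12 rad) or (z of cup_c in the frame of cup_base between 0.03 and 0.042 m and horizontal distance between cup_c and cup_base below 0.01 m and angle between cup_c's own z axis and vertical below 0.12 rad))), for 0.2 s.
2. the second cup that nests is fully home over the first (((z of cup_a in the frame of cup_base between 0.03 and 0.042 m and horizontal distance between cup_a and cup_base below 0.01 m and angle between cup_a's own z axis and vertical below 0.12 rad) or (z of cup_b in the frame of cup_base between 0.03 and 0.042 m and horizontal distance between cup_b and cup_base below 0.01 m and angle between cup_b's own z axis and vertical below 0.12 rad) or (z of cup_c in the frame of cup_base between 0.03 and 0.042 m and horizontal distance between cup_c and cup_base below 0.01 m and angle between cup_c's own z axis and vertical below 0.12 rad)) and ((z of cup_a in the frame of cup_base between 0.066 and 0.078 m and horizontal distance between cup_a and cup_base below 0.01 m and angle between cup_a's own z axis and vertical below 0.12 rad) or (z of cup_b in the frame of cup_base between 0.066 and 0.078 m and horizontal distance between cup_b and cup_base below 0.01 m and angle between cup_b's own z axis and vertical below 0.12 rad) or (z of cup_c in the frame of cup_base between 0.066 and 0.078 m and horizontal distance between cup_c and cup_base below 0.01 m and angle between cup_c's own z axis and vertical below 0.12 rad))), for 0.2 s.
At the end, for the whole second after the job is handed in: Two single-walled cups nested upright over the board's cup, rims 36 and 72 mm (within 6) above its rim, within 10 mm of its axis; that cup stands on the board within 35 mm of its centre. Double-walled cup mouth-down on the mat, within 34 mm of its centre. All at rest (all of step 2 and ((horizontal distance between cup_a and mat below 0.034 m and z of cup_a in the frame of mat between 0 and 0.012 m and angle between cup_a's own z axis and vertical below 0.1 rad) or (horizontal distance between cup_b and mat below 0.034 m and z of cup_b in the frame of mat between 0 and 0.012 m and angle between cup_b's own z axis and vertical below 0.1 rad) or (horizontal distance between cup_c and mat below 0.034 m and z of cup_c in the frame of mat between 0 and 0.012 m and angle between cup_c's own z axis and vertical below 0.1 rad)) and horizontal distance between cup_base and board below 0.035 m and z of cup_base in the frame of board between 0.008 and 0.02 m and angle between cup_base's own z axis and vertical below 0.1 rad and linear speed of each of cup_base, cup_a, cup_b, cup_c below 0.02 m/s); the robot touches nothing.
It fails at once if a bystander (tumbler, mug, cream pot, lemon) is shifted by more than 30 mm (distance of any of tumbler, mug, cream_pot, lemon from where it was at the start of the episode above 0.03 m).
It fails at once if the stack is forced: the board's cup is pressed on the board with more than 80 N (contact force between cup_base and board above 80 N).
It also fails if it takes over 67 s, if anything falls off the work surface, if the arm or the gripper's body presses on something with over 40 N, if the wrist force passes 120 N, or if a joint passes its speed limit or range.

## Working session

There is one attempt and no reset: what is moved stays moved. The work goes in short steps, Python scripts to look and compute and a tool call to move; the robot and the scene stay as the last step left them, time stands still between calls to the robot, and variables do not carry over. Pictures are saved under pics/ and viewed, at most 10 in all, crops included, and the job is handed in when it is done.

Besides the shell and the picture viewer there is one more tool, called after "Call:" as name(argument=value, ...), one argument or row to a line, values as JSON. carry_out: Moves the arm, as the interface text tells. Its arguments: {"type":"object","properties":{"targets":{"type":"array","items":{"type":"array","items":{"type":"number"}}},"force":{"type":"number"}},"required":["targets"]}

```bash
mkdir -p pics; cat > h.py <<'E'
import numpy as np, cv2
from station import robot
def snap(name,fn=None):
    im,d=robot.read_camera(name)
    if fn: cv2.imwrite('pics/'+fn,im[:,:,::-1])
    return im,d
def cloud(name,d):
    p=robot.camera_params(name);v,u=np.mgrid[:480,:640]
    c=np.stack([(u-p['cx'])/p['fx']*d,(v-p['cy'])/p['fy']*d,d],-1)
    return (c-np.array(p['t']))@np.array(p['R'])
E
python3 - <<'E'
from h import *
for n in('top','side'):
    im,d=snap(n,n+'0.png');p=robot.camera_params(n);R=np.array(p['R']);print(n,-R.T@np.array(p['t']),R[2],p['fx'])
    np.savez('/tmp/'+n,im=im,d=d,P=cloud(n,d))
print(robot.state())
E
```

```text
top [0.27035956 0.12372434 1.24630502] [ 0.21942975 -0.00192016 -0.97562641] 487.5500446728065
side [-0.5634351   0.37644015  1.09982638] [ 0.72277568 -0.16500563 -0.67109497] 495.5380762368153
{'time_s': 0.1, 'q': array([ 1.01817551,  0.57647573,  0.0248607 ,  1.43783269, -0.0150085 ,
        1.12901873, -0.05647757]), 'joint_velocities': array([-0.00070972, -0.00334884,  0.00053656, -0.00014096,  0.00092562,
        0.00073977, -0.00096195]), 'tau': array([ 6.79518314e-03, -7.67301822e+01,  2.25802056e+00, -2.86605495e+01,
        1.58780330e-02,  8.58467538e-03, -6.33282798e-05]), 'eef_pos': array([ 0.3048564 , -0.60189223,  0.30310743]), 'ee_rot': array([-3.14004502e+00,  7.98658157e-05,  4.68860860e-01]), 'wrist_force': array([-1.0857034 ,  0.77527217, -0.37060073]), 'ft_torque': array([-0.01203247, -0.00709881,  0.02388763]), 'grip_force': 0.0, 'grip_width': 1.0022878562996866}
```

View pics/top0.png

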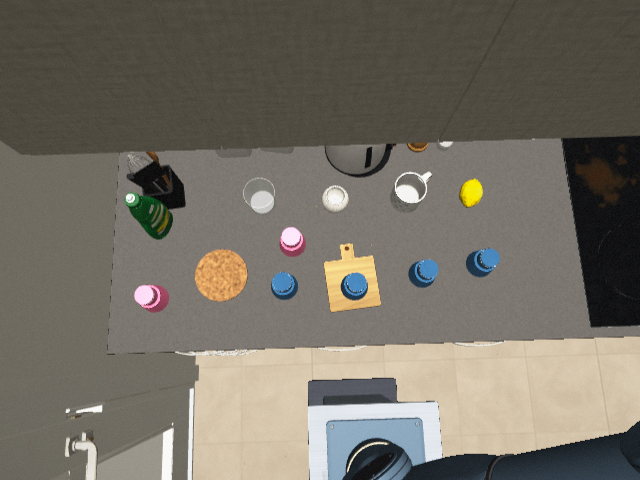

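View pics/side0.png

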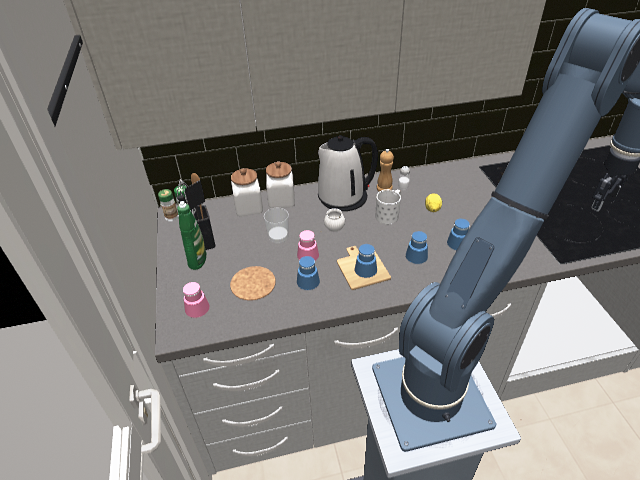

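The top view shows the mat at (221,275), blue cups at (285,285), (425,272) and (486,261), and the base cup on the board at (355,286). All stand mouth-down. Pink look-alikes are at (292,240) and (150,296). Next I'll measure the feet.

```bash
python3 - <<'E'
from h import *
f=np.load('/tmp/top.npz');im,P=f['im'],f['P']
hsv=cv2.cvtColor(im,cv2.COLOR_RGB2HSV)
for u,v in((285,285),(355,286),(425,272),(486,261)):
    Q=P[v-30:v+30,u-30:u+30].reshape(-1,3);z=Q[:,2];zt=np.percentile(z[z<.13],99)
    m=abs(z-zt)<.006;B=cv2.minEnclosingCircle(Q[m][:,:2].astype(np.float32))
    print((u,v),'top',zt.round(4),'med',np.median(Q[m],0).round(4),'mid',((Q[m].min(0)+Q[m].max(0))/2).round(4),'circle',np.round(B,4) if 0 else B)
for n,lo,hi in(('mat',(8,60,80),(25,255,255)),):
    m=cv2.inRange(hsv,lo,hi);x0=[slice(235,315),slice(185,258)]
    w=np.zeros_like(m);w[tuple(x0)]=m[tuple(x0)];Q=P[w>0];print(n,len(Q),(Q.min(0)+Q.max(0))/2,np.ptp(Q,0),np.median(Q,0))
for n,u,v,r in(('tumbler',259,197,28),('pot',335,198,22),('mug',410,191,30),('lemon',472,193,18),('pink1',292,240,22),('pink2',150,296,24),('kettle',360,150,40)):
    Q=P[v-r:v+r,u-r:u+r].reshape(-1,3);Q=Q[(Q[:,2]>.02)&(Q[:,2]<.3)];print(n,np.percentile(Q,2,0).round(3),np.percentile(Q,98,0).round(3))
E
```

```text
(285, 285) top 0.0882 med [0.4416 0.2114 0.0859] mid [0.4416 0.2096 0.0871] circle ((0.44208022952079773, 0.2105686068534851), 0.0230715349316597)
(355, 286) top 0.1025 med [0.4333 0.0327 0.0997] mid [0.4335 0.033  0.1012] circle ((0.43332618474960327, 0.03260493651032448), 0.023056963458657265)
(425, 272) top 0.0881 med [ 0.4621 -0.1438  0.0855] mid [ 0.4613 -0.1442  0.0875] circle ((0.4618777930736542, -0.1440666913986206), 0.023223482072353363)
(486, 261) top 0.0882 med [ 0.4836 -0.2943  0.0856] mid [ 0.4836 -0.2939  0.0871] circle ((0.4840046763420105, -0.2938944697380066), 0.02332073450088501)
mat 2214 [0.4087656  0.28228861 0.62043706] [0.27681209 0.31712853 1.25173594] [0.47678826 0.37234134 0.00553739]
tumbler [0.628 0.228 0.021] [0.704 0.301 0.092]
pot [0.629 0.041 0.022] [0.691 0.105 0.063]
mug [ 0.628 -0.169  0.022] [ 0.707 -0.076  0.092]
lemon [ 0.632 -0.306  0.027] [ 0.697 -0.255  0.059]
pink1 [0.524 0.158 0.021] [0.572 0.214 0.089]
pink2 [0.392 0.511 0.023] [0.446 0.559 0.09 ]
kettle [ 0.684 -0.083  0.026] [0.793 0.088 0.172]
```

Call:
carry_out(
  targets=[
    [1,0.025,0.043,0,0,0,0],
    [1,0.05,0.086,0,0,0,0],
    [1,0.075,0.129,-0.01,0,0,0],
    [1,0.1,0.172,-0.03,0,0,0],
    [1,0.125,0.215,-0.05,0,0,0],
    [1,0.15,0.258,-0.08,0,0,0],
    [1,0.179,0.308,-0.1,0,0,0],
    [1,0.179,0.308,-0.1,0,0,0],
  ],
  force=30,
)

```text
time_s: 0.9
eef_pos: [0.4854, -0.2896, 0.2021]
ee_rot: [-3.138, -0.0, 0.473]
wrist_force: [-0.2, -0.1, -0.4]
grip_width: 1.004
grip_force: 0.0
```

Call:
carry_out(
  targets=[
    [1,0,0,-0.02,0,0,0],
    [1,0,0,-0.045,0,0,0],
    [1,0,0,-0.065,0,0,0],
    [1,0,0,-0.074,0,0,0],
    [1,0,0,-0.074,0,0,0],
    [0.3,0,0,-0.074,0,0,0],
    [0.3,0,0,-0.074,0,0,0],
    [0.3,0,0,-0.074,0,0,0],
  ],
)

```text
time_s: 1.7
eef_pos: [0.4844, -0.2946, 0.1309]
ee_rot: [3.14, -0.001, 0.469]
wrist_force: [-1.9, 2.4, 10.3]
grip_width: 0.531
grip_force: 29.1
```

Call:
carry_out(
  targets=[
    [0.3,0,0,0,0,0,0],
    [0.3,0,0,0,0,0,0],
    [0.3,0,0,0,0,0,0],
  ],
)

```text
time_s: 2.0
eef_pos: [0.4844, -0.2945, 0.131]
ee_rot: [3.14, -0.001, 0.469]
wrist_force: [-0.7, -0.1, 5.1]
grip_width: 0.527
grip_force: 29.9
```

Call:
carry_out(
  targets=[
    [0.3,0,0,0.02,0,0,0],
    [0.3,0,0,0.05,0,0,0],
    [0.3,0,0,0.09,0,0,0],
    [0.3,0,0,0.125,0,0,0],
    [0.3,0,0,0.14,0,0,0],
    [0.3,0,0,0.14,0,0,0],
  ],
)

```text
time_s: 2.6
eef_pos: [0.4847, -0.2946, 0.2726]
ee_rot: [3.138, -0.003, 0.469]
wrist_force: [-0.7, 0.1, -2.3]
grip_width: 0.529
grip_force: 32.0
```

Call:
carry_out(
  targets=[
    [0.3,-0.004,0.03,0,0,0,0],
    [0.3,-0.01,0.075,0,0,0,0],
    [0.3,-0.018,0.12,0,0,0,0],
    [0.3,-0.025,0.165,0,0,0,0],
    [0.3,-0.03,0.21,0,0,0,0],
    [0.3,-0.038,0.255,0,0,0,0],
    [0.3,-0.045,0.295,0,0,0,0],
    [0.3,-0.05,0.32,0,0,0,0],
  ],
)

```text
time_s: 3.4
eef_pos: [0.4325, 0.0288, 0.2689]
ee_rot: [-3.14, 0.001, 0.472]
wrist_force: [0.5, -0.8, -2.0]
grip_width: 0.53
grip_force: 31.9
```

Call:
carry_out(
  targets=[
    [0.3,-0.001,0.007,0,0,0,0],
    [0.3,-0.001,0.007,0,0,0,0],
    [0.3,-0.001,0.007,0,0,0,0],
  ],
)

```text
time_s: 3.7
eef_pos: [0.4329, 0.0318, 0.2694]
ee_rot: [3.141, 0.001, 0.468]
wrist_force: [-0.2, -0.7, -3.1]
grip_width: 0.525
grip_force: 31.9
```

```bash
python3 - <<'E'
from h import *
print(robot.state()['eef_pos'],robot.state()['wrist_force'])
im,d=snap('top');im2,d2=snap('side')
for n,i,dd in(('top',im,d),('side',im2,d2)):
    P=cloud(n,dd);h=cv2.cvtColor(i,cv2.COLOR_RGB2HSV);m=cv2.inRange(h,(100,120,40),(115,255,255))>0
    m&=(abs(P[...,1]-.033)<.1)&(abs(P[...,0]-.433)<.08);Q=P[m]
    for a in np.arange(.04,.26,.02):
        s=Q[(Q[:,2]>a)&(Q[:,2]<a+.02)]
        if len(s)>5: print(n,a.round(2),len(s),s.min(0).round(3),s.max(0).round(3))
cv2.imwrite('pics/c1.png',np.hstack([cv2.resize(im[200:360,260:460],(400,320)),cv2.resize(im2[170:330,270:470],(400,320))])[:,:,::-1])
E
```

```text
[0.43287416 0.03178353 0.26938494] [-0.22517718 -0.66471699 -3.09760636]
top 0.04 43 [0.402 0.016 0.04 ] [0.42 0.06 0.06]
top 0.06 14 [0.405 0.022 0.06 ] [0.419 0.056 0.066]
top 0.14 37 [0.398 0.024 0.14 ] [0.412 0.06  0.159]
top 0.16 38 [0.4   0.028 0.161] [0.414 0.059 0.18 ]
top 0.18 32 [0.403 0.032 0.181] [0.411 0.051 0.196]
side 0.04 32 [0.405 0.009 0.04 ] [0.434 0.064 0.059]
side 0.06 76 [0.409 0.007 0.06 ] [0.446 0.062 0.078]
side 0.08 46 [0.413 0.014 0.08 ] [0.454 0.054 0.1  ]
side 0.1 64 [0.414 0.012 0.1  ] [0.448 0.054 0.107]
side 0.14 41 [0.401 0.005 0.14 ] [0.439 0.066 0.16 ]
side 0.16 33 [0.402 0.005 0.161] [0.437 0.064 0.179]
side 0.18 72 [0.406 0.007 0.18 ] [0.436 0.061 0.198]
side 0.2 19 [0.41  0.016 0.201] [0.421 0.045 0.215]
side 0.22 91 [0.411 0.011 0.221] [0.452 0.045 0.229]
```

View pics/c1.png

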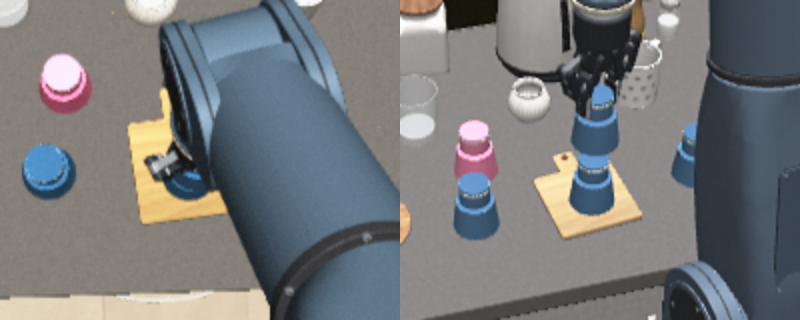

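The held cup hangs upright over the base cup (side crop: held at ~(597,120), base at (592,185)), and they line up within about 2 mm. Lower to just past the 64 mm stop.

Call:
carry_out(
  targets=[
    [0.3,0,0.001,-0.015,0,0,0],
    [0.3,0,0.001,-0.035,0,0,0],
    [0.3,0,0.001,-0.05,0,0,0],
    [0.3,0,0.001,-0.056,0,0,0],
    [0.3,0,0.001,-0.059,0,0,0],
    [0.3,0,0.001,-0.062,0,0,0],
    [0.3,0,0.001,-0.064,0,0,0],
    [0.3,0,0.001,-0.064,0,0,0],
  ],
)

```text
time_s: 4.6
eef_pos: [0.434, 0.0337, 0.208]
ee_rot: [3.14, -0.003, 0.468]
wrist_force: [-4.4, -2.6, 24.0]
grip_width: 0.524
grip_force: 35.3
```

It stopped at 63 mm with 24 N up, so this is the double-walled cup. It goes to the mat.

Call:
carry_out(
  targets=[
    [0.3,0,0,0.01,0,0,0],
    [0.3,0,0,0.03,0,0,0],
    [0.3,0,0,0.055,0,0,0],
    [0.3,0,0,0.07,0,0,0],
    [0.3,0.002,0.02,0.07,0,0,0],
    [0.3,0.008,0.06,0.07,0,0,0],
    [0.3,0.014,0.105,0.07,0,0,0],
    [0.3,0.02,0.15,0.07,0,0,0],
  ],
)

```text
time_s: 5.4
eef_pos: [0.4533, 0.1851, 0.2768]
ee_rot: [3.141, -0.001, 0.467]
wrist_force: [0.6, 0.3, -1.9]
grip_width: 0.522
grip_force: 32.8
```

Call:
carry_out(
  targets=[
    [0.3,0.006,0.045,0,0,0,0],
    [0.3,0.012,0.09,0,0,0,0],
    [0.3,0.018,0.13,-0.01,0,0,0],
    [0.3,0.022,0.17,-0.03,0,0,0],
    [0.3,0.023,0.189,-0.06,0,0,0],
    [0.3,0.023,0.189,-0.1,0,0,0],
    [0.3,0.023,0.189,-0.12,0,0,0],
    [0.3,0.023,0.189,-0.12,0,0,0],
  ],
)

```text
time_s: 6.2
eef_pos: [0.4749, 0.3719, 0.1534]
ee_rot: [3.14, 0.005, 0.469]
wrist_force: [-0.5, 0.0, -0.5]
grip_width: 0.529
grip_force: 32.7
```

Call:
carry_out(
  targets=[
    [0.3,0.002,0,-0.008,0,0,0],
    [0.3,0.002,0,-0.012,0,0,0],
    [0.3,0.002,0,-0.015,0,0,0],
    [0.3,0.002,0,-0.016,0,0,0],
    [0.3,0.002,0,-0.016,0,0,0],
  ],
)

```text
time_s: 6.7
eef_pos: [0.4781, 0.3729, 0.1403]
ee_rot: [-3.141, -0.001, 0.469]
wrist_force: [0.1, -0.6, -1.2]
grip_width: 0.531
grip_force: 32.7
```

Call:
carry_out(
  targets=[
    [0.6,0,0,0,0,0,0],
    [0.75,0,0,0,0,0,0],
    [1,0,0,0,0,0,0],
    [1,0,0,0,0,0,0],
    [1,0,0,0.03,0,0,0],
    [1,0,0,0.06,0,0,0],
    [1,-0.01,-0.04,0.07,0,0,0],
    [1,-0.02,-0.085,0.07,0,0,0],
  ],
)

```text
time_s: 7.5
eef_pos: [0.4582, 0.2889, 0.2116]
ee_rot: [-3.14, -0.004, 0.471]
wrist_force: [0.9, -1.2, -0.1]
grip_width: 0.997
grip_force: 0.0
```

Call:
carry_out(
  targets=[
    [1,-0.01,-0.045,0,0,0,0],
    [1,-0.015,-0.076,0,0,0,0],
    [1,-0.015,-0.076,0,0,0,0],
  ],
)

```text
time_s: 7.8
eef_pos: [0.4424, 0.2069, 0.2101]
ee_rot: [3.139, 0.002, 0.463]
wrist_force: [1.0, 1.2, 0.9]
grip_width: 1.005
grip_force: 0.0
```

```bash
python3 - <<'E'
from h import *
print(robot.state()['eef_pos'])
im,d=snap('top');im2,d2=snap('side')
P=cloud('side',d2);h=cv2.cvtColor(im2,cv2.COLOR_RGB2HSV);m=cv2.inRange(h,(100,120,40),(115,255,255))>0
for c in((.477,.372),(.442,.2106),(.433,.033)):
    k=m&(np.hypot(P[...,0]-c[0],P[...,1]-c[1])<.06);Q=P[k];t=Q[abs(Q[:,2]-np.percentile(Q[Q[:,2]<.11,2],98))<.006]
    print(c,((t.min(0)+t.max(0))/2).round(4),np.ptp(t,0).round(3),len(t))
cv2.imwrite('pics/c2.png',np.hstack([cv2.resize(im[200:360,180:380],(400,320)),cv2.resize(im2[170:330,220:420],(400,320))])[:,:,::-1])
E
```

```text
[0.44236225 0.2068861  0.21010865]
(0.477, 0.372) [0.4759 0.3725 0.0935] [0.042 0.041 0.007] 113
(0.442, 0.2106) [0.4425 0.2107 0.0881] [0.039 0.041 0.007] 105
(0.433, 0.033) [0.4341 0.0339 0.1026] [0.039 0.042 0.008] 106
```

View pics/c2.png

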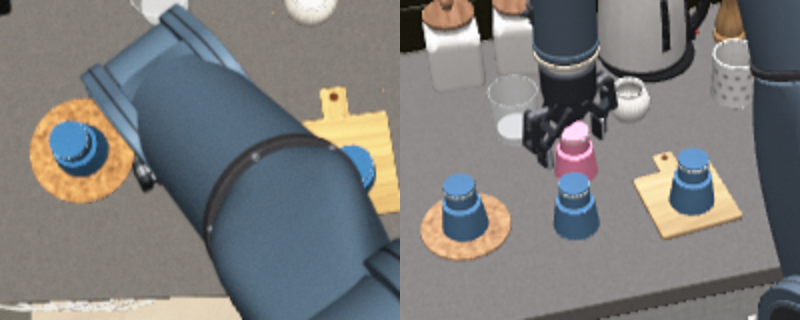

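The double-walled cup stands upright and central on the mat. The base cup hasn't moved. Next I grasp the left cup.

Call:
carry_out(
  targets=[
    [1,0,0.001,-0.02,0,0,0],
    [1,0,0.001,-0.045,0,0,0],
    [1,0,0.001,-0.068,0,0,0],
    [1,0,0.001,-0.078,0,0,0],
    [1,0,0.001,-0.078,0,0,0],
    [0.3,0,0.001,-0.078,0,0,0],
    [0.3,0,0.001,-0.078,0,0,0],
    [0.3,0,0.001,-0.078,0,0,0],
  ],
)

```text
time_s: 8.7
eef_pos: [0.4435, 0.213, 0.1329]
ee_rot: [3.142, -0.002, 0.469]
wrist_force: [-2.1, -0.2, 12.8]
grip_width: 0.529
grip_force: 28.6
```

Call:
carry_out(
  targets=[
    [0.3,0,0,0,0,0,0],
    [0.3,0,0,0,0,0,0],
    [0.3,0,0,0,0,0,0],
  ],
)

```text
time_s: 9.0
eef_pos: [0.4435, 0.213, 0.1329]
ee_rot: [-3.142, -0.002, 0.469]
wrist_force: [0.2, -0.0, 5.5]
grip_width: 0.525
grip_force: 29.8
```

Call:
carry_out(
  targets=[
    [0.3,0,0,0.02,0,0,0],
    [0.3,0,0,0.05,0,0,0],
    [0.3,0,0,0.09,0,0,0],
    [0.3,0,0,0.125,0,0,0],
    [0.3,0,0,0.14,0,0,0],
    [0.3,-0.002,-0.03,0.14,0,0,0],
    [0.3,-0.004,-0.07,0.14,0,0,0],
    [0.3,-0.007,-0.11,0.14,0,0,0],
  ],
)

```text
time_s: 9.8
eef_pos: [0.4357, 0.1018, 0.2725]
ee_rot: [3.141, -0.001, 0.47]
wrist_force: [0.2, -1.0, -2.7]
grip_width: 0.528
grip_force: 31.7
```

Call:
carry_out(
  targets=[
    [0.3,-0.002,-0.04,0,0,0,0],
    [0.3,-0.003,-0.069,0,0,0,0],
    [0.3,-0.003,-0.069,0,0,0,0],
    [0.3,-0.003,-0.069,0,0,0,0],
  ],
)

```text
time_s: 10.2
eef_pos: [0.4329, 0.0335, 0.2724]
ee_rot: [3.142, -0.001, 0.467]
wrist_force: [-0.3, 0.6, -1.8]
grip_width: 0.527
grip_force: 31.6
```

Call:
carry_out(
  targets=[
    [0.3,0.001,0,-0.015,0,0,0],
    [0.3,0.001,0,-0.035,0,0,0],
    [0.3,0.001,0,-0.05,0,0,0],
    [0.3,0.001,0,-0.06,0,0,0],
    [0.3,0.001,0,-0.066,0,0,0],
    [0.3,0.001,0,-0.07,0,0,0],
  ],
)

```text
time_s: 10.8
eef_pos: [0.4341, 0.0344, 0.2017]
ee_rot: [-3.141, -0.0, 0.47]
wrist_force: [-0.1, 0.1, -1.1]
grip_width: 0.528
grip_force: 31.6
```

Call:
carry_out(
  targets=[
    [0.3,0,0,-0.006,0,0,0],
    [0.3,0,0,-0.012,0,0,0],
    [0.3,0,0,-0.016,0,0,0],
    [0.3,0,0,-0.018,0,0,0],
    [0.3,0,0,-0.019,0,0,0],
    [0.3,0,0,-0.019,0,0,0],
  ],
)

```text
time_s: 11.4
eef_pos: [0.4342, 0.0338, 0.183]
ee_rot: [3.141, -0.001, 0.469]
wrist_force: [1.0, 0.7, -1.8]
grip_width: 0.53
grip_force: 31.8
```

Call:
carry_out(
  targets=[
    [0.3,0,0,-0.001,0,0,0],
    [0.3,0,0,-0.001,0,0,0],
    [0.6,0,0,-0.001,0,0,0],
    [0.75,0,0,-0.001,0,0,0],
    [1,0,0,-0.001,0,0,0],
    [1,0,0,-0.001,0,0,0],
    [1,0,0,0.03,0,0,0],
    [1,0,0,0.07,0,0,0],
  ],
)

```text
time_s: 12.2
eef_pos: [0.433, 0.0337, 0.2524]
ee_rot: [-3.14, 0.004, 0.469]
wrist_force: [1.4, 0.6, 0.5]
grip_width: 0.997
grip_force: 0.0
```

Call:
carry_out(
  targets=[
    [1,0.005,-0.035,0,0,0,0],
    [1,0.012,-0.08,0,0,0,0],
    [1,0.018,-0.125,0,0,0,0],
    [1,0.028,-0.165,-0.02,0,0,0],
    [1,0.028,-0.178,-0.04,0,0,0],
    [1,0.028,-0.178,-0.04,0,0,0],
  ],
)

```text
time_s: 12.8
eef_pos: [0.4606, -0.1464, 0.2107]
ee_rot: [-3.14, 0.004, 0.465]
wrist_force: [-1.0, 0.7, 0.4]
grip_width: 1.0
grip_force: 0.0
```

```bash
cat > stk.py <<'E'
from h import *
import sys
print(robot.state()['eef_pos'])
im,d=snap('top');im2,d2=snap('side')
for n,i,dd in(('top',im,d),('side',im2,d2)):
    P=cloud(n,dd);m=cv2.inRange(cv2.cvtColor(i,cv2.COLOR_RGB2HSV),(100,120,40),(115,255,255))>0
    for c in((.462,-.144),(.433,.033)):
        Q=P[m&(np.hypot(P[...,0]-c[0],P[...,1]-c[1])<.05)&(P[...,2]<.19)]
        if len(Q)<30: continue
        t=Q[abs(Q[:,2]-np.percentile(Q[:,2],98))<.006]
        print(n,c,((t.min(0)+t.max(0))/2).round(4),np.ptp(t,0).round(3),len(t))
cv2.imwrite('pics/'+sys.argv[1],np.hstack([cv2.resize(im[200:360,260:460],(400,320)),cv2.resize(im2[170:330,270:470],(400,320))])[:,:,::-1])
E
python3 stk.py c3.png
```

```text
[ 0.46060739 -0.14637336  0.21074017]
top (0.462, -0.144) [ 0.4615 -0.1447  0.0861] [0.044 0.039 0.008] 26
top (0.433, 0.033) [0.431  0.0346 0.1371] [0.042 0.044 0.007] 237
side (0.462, -0.144) [ 0.4622 -0.1431  0.0893] [0.043 0.04  0.009] 99
side (0.433, 0.033) [0.4321 0.0346 0.1385] [0.043 0.042 0.008] 111
```

View pics/c3.png

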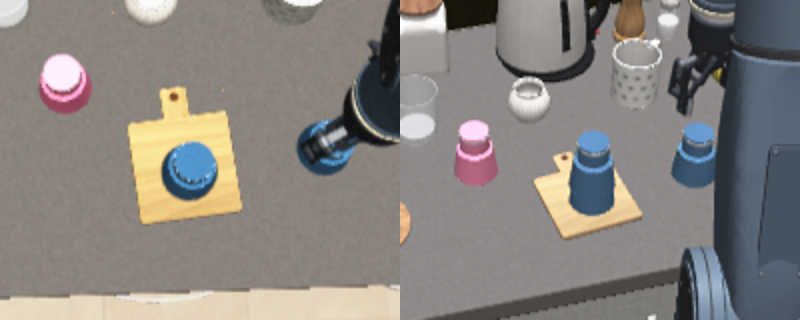

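The first nesting cup is fully home: its foot top measures 0.137–0.138 m, within 2 mm of the axis, upright. The last cup is next.

Call:
carry_out(
  targets=[
    [1,0,0.001,-0.02,0,0,0],
    [1,0,0.001,-0.045,0,0,0],
    [1,0,0.001,-0.068,0,0,0],
    [1,0,0.001,-0.078,0,0,0],
    [1,0,0.001,-0.078,0,0,0],
    [0.3,0,0.001,-0.078,0,0,0],
    [0.3,0,0.001,-0.078,0,0,0],
    [0.3,0,0.001,-0.078,0,0,0],
  ],
)

```text
time_s: 13.7
eef_pos: [0.4626, -0.1433, 0.1359]
ee_rot: [3.14, -0.002, 0.469]
wrist_force: [-0.7, 0.9, 9.9]
grip_width: 0.53
grip_force: 30.3
```

Call:
carry_out(
  targets=[
    [0.3,0,0,0,0,0,0],
    [0.3,0,0,0,0,0,0],
    [0.3,0,0,0,0,0,0],
  ],
)

```text
time_s: 14.0
eef_pos: [0.4626, -0.1433, 0.1359]
ee_rot: [3.14, -0.002, 0.469]
wrist_force: [-0.7, 0.6, 7.7]
grip_width: 0.524
grip_force: 29.5
```

Call:
carry_out(
  targets=[
    [0.3,0,0,0.02,0,0,0],
    [0.3,0,0,0.05,0,0,0],
    [0.3,0,0,0.09,0,0,0],
    [0.3,0,0,0.13,0,0,0],
    [0.3,0,0,0.16,0,0,0],
    [0.3,0,0,0.17,0,0,0],
    [0.3,0,0,0.17,0,0,0],
  ],
)

```text
time_s: 14.7
eef_pos: [0.4622, -0.1433, 0.3061]
ee_rot: [3.14, -0.002, 0.469]
wrist_force: [-0.3, -0.0, -1.4]
grip_width: 0.526
grip_force: 32.1
```

Call:
carry_out(
  targets=[
    [0.3,-0.005,0.03,0,0,0,0],
    [0.3,-0.012,0.07,0,0,0,0],
    [0.3,-0.019,0.11,0,0,0,0],
    [0.3,-0.026,0.15,0,0,0,0],
    [0.3,-0.03,0.178,0,0,0,0],
    [0.3,-0.03,0.178,0,0,0,0],
    [0.3,-0.03,0.178,0,0,0,0],
    [0.3,-0.03,0.178,0,0,0,0],
  ],
)

```text
time_s: 15.5
eef_pos: [0.4317, 0.0338, 0.3039]
ee_rot: [-3.141, 0.002, 0.468]
wrist_force: [0.1, -0.9, -2.1]
grip_width: 0.529
grip_force: 32.0
```

Call:
carry_out(
  targets=[
    [0.3,0,0.001,-0.015,0,0,0],
    [0.3,0,0.001,-0.03,0,0,0],
    [0.3,0,0.001,-0.042,0,0,0],
    [0.3,0,0.001,-0.052,0,0,0],
    [0.3,0,0.001,-0.059,0,0,0],
    [0.3,0,0.001,-0.063,0,0,0],
  ],
)

```text
time_s: 16.1
eef_pos: [0.4319, 0.0353, 0.2412]
ee_rot: [-3.141, 0.001, 0.468]
wrist_force: [-0.1, 0.7, -1.6]
grip_width: 0.528
grip_force: 32.0
```

Call:
carry_out(
  targets=[
    [0.3,0,0,-0.006,0,0,0],
    [0.3,0,0,-0.012,0,0,0],
    [0.3,0,0,-0.016,0,0,0],
    [0.3,0,0,-0.018,0,0,0],
    [0.3,0,0,-0.019,0,0,0],
    [0.3,0,0,-0.019,0,0,0],
  ],
)

```text
time_s: 16.7
eef_pos: [0.432, 0.0357, 0.2229]
ee_rot: [3.141, -0.0, 0.469]
wrist_force: [0.6, -0.6, -2.1]
grip_width: 0.527
grip_force: 32.1
```

Within about 1 mm of home. Release and look.

Call:
carry_out(
  targets=[
    [0.3,0,0,-0.001,0,0,0],
    [0.3,0,0,-0.001,0,0,0],
    [0.6,0,0,-0.001,0,0,0],
    [0.75,0,0,-0.001,0,0,0],
    [1,0,0,-0.001,0,0,0],
    [1,0,0,-0.001,0,0,0],
    [1,0,0,0.03,0,0,0],
    [1,0,0,0.07,0,0,0],
  ],
)

```text
time_s: 17.5
eef_pos: [0.4311, 0.0358, 0.2926]
ee_rot: [-3.14, 0.004, 0.469]
wrist_force: [0.9, -0.7, 0.6]
grip_width: 0.998
grip_force: 0.0
```

Call:
carry_out(
  targets=[
    [1,0.005,-0.035,0,0,0,0],
    [1,0.012,-0.08,0,0,0,0],
    [1,0.018,-0.125,0,0,0,0],
    [1,0.028,-0.165,0,0,0,0],
    [1,0.028,-0.2,0,0,0,0],
    [1,0.028,-0.2,0,0,0,0],
  ],
)

```text
time_s: 18.1
eef_pos: [0.4594, -0.1692, 0.2927]
ee_rot: [3.14, 0.001, 0.462]
wrist_force: [-1.0, -0.6, -0.8]
grip_width: 1.001
grip_force: 0.0
```

```bash
python3 stk.py c4.png
```

```text
[ 0.45937747 -0.16922004  0.29266618]
top (0.433, 0.033) [0.431  0.0364 0.173 ] [0.043 0.045 0.007] 272
side (0.433, 0.033) [0.4308 0.0368 0.1742] [0.043 0.042 0.009] 117
```

View pics/c4.png

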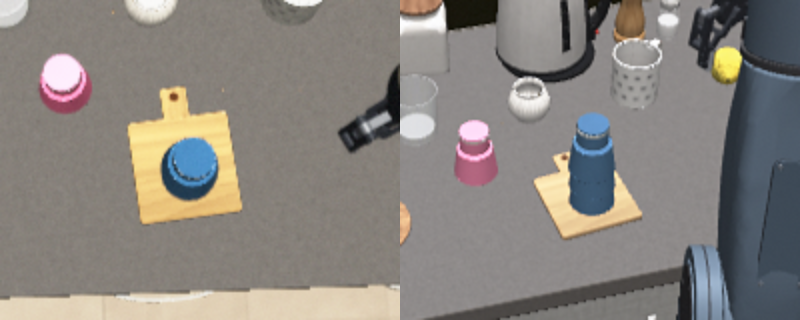

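The stack is upright on the board. The foot top measures 0.173–0.174 m, as expected, and about 4 mm off axis. Nothing else has moved, so I'm handing in.

```bash
python3 -c "
from station import robot
print(robot.hand_in())"
```

```text
the job is handed in; nothing more can be done
None
```

The job is handed in (no verdict was returned): two single-walled cups are nested fully home over the board's cup, the double-walled cup (the one farthest right) is mouth-down near the centre of the cork mat, and no bystander was touched.

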